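# Unlock a nutrient probe from its storage sleeve and hang it in the rinse beaker

### The arm

A 6-joint arm with a two-finger parallel gripper is mounted at the origin on the work surface. World frame = base frame: x ahead of the robot, y to its left, z up, the work surface at z = 0. Lengths are in mm, angles in rad, forces in N, time in s.
With the tool pointing down it reaches from about 350 to 975 mm from the base axis. Payload 7.1 kg.
Tool frame: the origin (TCP) lies midway between the tips of the shut fingers; the grasp point (between the pads) lies 19 mm behind it; z points along the fingers, y is the line along which they close (so a half turn about z gives the same grasp; the last joint's range is limited). The gripper opens to 88 mm and grips with 3 to 60 N. Pads are 20 mm wide; open, the fingers measure 115 mm over their backs; the gripper's body (75 mm by 178 mm) begins 61 mm behind the grasp point.
Start: joints at [-1.303, 0.423, 1.63, -0, 1.089, -0.019], TCP at [176.821, -599.449, 222.675] pointing down, gripper open.
Joint ranges: [-3, 3], [-0.9, 2.11], [0.09, 2.58], [-1.31, 4.45], [0.11, 2.69], [-2.54, 2.54]. Speed limits (rad/s): [2.39, 2.39, 3.01, 3.14, 3.14, 3.14].

### API

Orientations are given as a rotation vector (axis times angle).
In Python, from workcell import ctrl gives the robot as it stands.
- The arm moves only by the shell command python3 -m pendant 'ROWS'. ROWS is a JSON object of lists of equal length, an entry for each row: "grip": the opening, from -1 (shut) to 1 (fully open); "linear": the shift along the tool's x, y, z in mm, a list of three; "angular": the turn, a rotation vector about the tool's x, y, z in rad, a list of three. In form: {"grip": [grip, ...], "linear": [[tx, ty, tz], ...], "angular": [[ax, ay, az], ...]}. A call has 1 to 12 rows; each row shifts and turns the commanded pose from where the row before left it, along the tool's axes as they then stand; what a row does not reach is not made up. A row lasts 1/12 s, in which the tool goes at most 41.7 mm and 7.16 degrees, less where a joint would pass 70% of its speed; a pose out of reach is approached as far as the arm can. A call with a gripper value outside its range is refused whole. The fingers move at their own pace and stop on an object; the grip force is fixed at half the most. Time passes only in rows, so rows that do not move let the fingers close. It gives the time, the measured TCP pose, the force, the opening and the grip force at its end, in the units of the state.
- ctrl.get_obs(): the state, without advancing time (a new reading comes with each control period).
- ctrl.get_image(name): name is "side" or "top"; returns the picture (420x560x3 uint8, red, green, blue); there is no depth.
- ctrl.camera_params(name): a dict with "vfov" (degrees; the focal length in pixels is half the picture's height over the tangent of half this angle, whatever the lens; pixels are square), "cx", "cy" (the principal point, pixels), "k1" (the pictures are not rectified: a ray, as slopes to the right and down, at radius r is drawn at 1 + k1 r^2 times it, then the intrinsics apply), "R" (3x3) and "t" (3): a world point X has camera coordinates R X + t. Camera axes: x right, y down, z forward; pixel columns grow to the right and rows downward; lengths in mm; the calibration is good to about 2 mm. A picture is of the moment at which its call begins. camera_params takes no time and is no camera call.
- ctrl.close_job(): hands the job in; it is judged then, once.
The state is a dict: "t": time; "qpos": joint angles; "qvel": joint speeds; "joint_torque": joint torques, N m; "ee_pos": TCP position; "orientation": TCP orientation; "ft_force": force on the tool from outside, world axes, zero at the start; "moment": the same for the moment, N m; "width": finger opening in mm; "grasp_force": force on a finger pad.
Only numpy, scipy, OpenCV 4.12 (cv2) and the standard library are available. Lean on these libraries where they do the work, as an engineer would, in place of code of your own. Each camera call takes 0.05 s, during which the arm holds its last target. There are 200 camera calls.

### The job

Free the nutrient probe from its upright storage sleeve: a hidden quarter-turn spring lock holds it, so pull up only lightly on its handle while turning it anticlockwise (seen from above) until you feel it come free, then draw it out; never pull, push or twist hard against the sleeve. Lower it into the tall narrow beaker until its round cap rests on the rim, only then let go, and leave it hanging upright. Leave the beaker where it stands and the other things undisturbed.

Things in the scene. Friction and masses are not known exactly. Their poses are not given: they have to be found in the camera images.
- probe: Nutrient probe, 166 mm long, 0.15 kg, upright in the sleeve. Origin at the tip (bottom), z up its axis. From the tip: shaft 12 mm thick; a crossbar along x, 36 mm long, 12 mm wide, 10 mm high, centred 66 mm up; a round cap 64 mm across at 105 to 111 mm; a flat paddle handle at 111 to 166 mm, 40 mm wide along x, 16 mm thick along y. At the start the cap rests on the sleeve's mouth.
- probe_cap (a point): Centre of the underside of the probe's round cap, 105 mm above the tip.
- probe_grip (a point): Middle of the paddle handle where it can be gripped (across its 16 mm thickness), 142 mm above the tip, 24 mm below the handle's top.
- holder: Storage sleeve: white upright tube fixed to the table, 115 mm high, outer diameter 52 mm, inner 44 mm, on a grey foot 90 mm across. Origin at the centre of its underside, z up. Inside, a sprung steel collar lies 3 mm above the probe's crossbar and blocks it; pulled by the crossbar it yields 1.4 mm per newton, 22 mm at most. More than 25 N (pull, push or twist) breaks the lock.
- holder_mouth (a point): Centre of the sleeve's mouth, 115 mm above the table. The collar below it has a slot 17 mm wide, hidden by the probe's cap. The crossbar passes it after the probe is turned anticlockwise (positive about z) by 0.3 to 1.45 rad, different each time and unrelated to the sleeve's yaw; it fits within about 0.15 rad; under a light pull it then springs up into the slot, and must not be forced further.
- beaker: Tall narrow white beaker, 120 mm high, outer diameter 58 mm, inner 52 mm, 0.3 kg, loose. Origin at the centre of its underside. Its position among the three open white vessels changes.
- beaker_rim (a point): Centre of the beaker's mouth, level with the rim, 120 mm above its underside.
- bowl: Bystander: low wide white bowl, 45 mm high, 84 mm across the rim. Origin under its centre.
- cup: Bystander: white cup, 75 mm high, 68 mm across the rim. Origin under its centre.
- net_pot: Bystander near the sleeve: small black plant pot, 50 mm high, 56 mm across. Origin under its centre.
- bottle: Bystander: white nutrient bottle, 170 mm high, 66 mm across. Origin under its centre.
- jar: Bystander: amber jar, 80 mm high, 64 mm across. Origin under its centre.
- scoop: Bystander: black scoop lying flat, 180 mm long. Origin under its middle, x along its length.
Mind the look-alikes: they are no part of the job. What is shaped like the probe but orange or red is not meant.

How it is judged:
By the outcome, as a careful person would: the job done as asked, in the order asked, and still so for the second after the job is handed in, with the robot touching nothing.
It also fails if it takes over 58 s, if anything falls off the work surface, if the arm or the gripper's body presses on something with over 40 N, if the wrist force passes 120 N, or if a joint passes its speed limit or range.

## Working session

There is one attempt and no reset: what is moved stays moved. The work goes in short steps, Python scripts to look and compute and a shell command to move; the robot and the scene stay as the last step left them, time stands still between calls to the robot, and variables do not carry over. Pictures are saved under pics/ and viewed, at most 10 in all, crops included, and the job is handed in when it is done.

```bash
mkdir -p pics
python3 - <<'E'
from workcell import ctrl
import cv2,numpy as np
o=ctrl.get_obs();print({k:np.round(v,3).tolist() for k,v in o.items()})
for n in("side","top"):
    cv2.imwrite(f"pics/{n}0.png",ctrl.get_image(n)[:,:,::-1])
    print(n,{k:np.round(v,4).tolist() for k,v in ctrl.camera_params(n).items()})
E
```

```text
{'t': 0.0, 'qpos': [-1.303, 0.424, 1.631, -0.0, 1.089, -0.019], 'qvel': [0.001, -0.001, 0.001, 0.001, 0.002, -0.001], 'joint_torque': [-0.001, -54.463, -27.367, 0.064, 0.023, -0.0], 'ee_pos': [176.695, -598.934, 221.924], 'orientation': [-3.108, -0.449, 0.0], 'ft_force': [-0.678, -0.147, -0.092], 'moment': [-0.001, -0.013, -0.009], 'grasp_force': 0.0, 'width': 87.403}
side {'vfov': 45.5017, 'cx': 276.5375, 'cy': 200.1344, 'k1': -0.1392, 'R': [[-0.9593, -0.2821, 0.0073], [-0.1736, 0.5693, -0.8036], [0.2225, -0.7722, -0.5951]], 't': [582.5548, 186.5735, 1037.4847]}
top {'vfov': 52.7797, 'cx': 275.8363, 'cy': 209.2332, 'k1': -0.1077, 'R': [[-0.0112, -0.9998, -0.0174], [-0.9957, 0.0127, -0.0918], [0.092, 0.0163, -0.9956]], 't': [34.4649, 589.1698, 968.0898]}
```

View pics/top0.png

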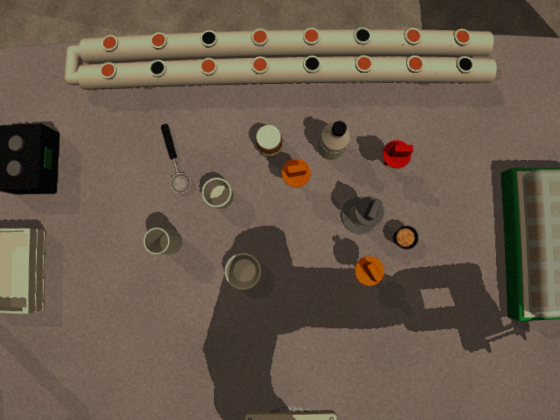

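View pics/side0.png

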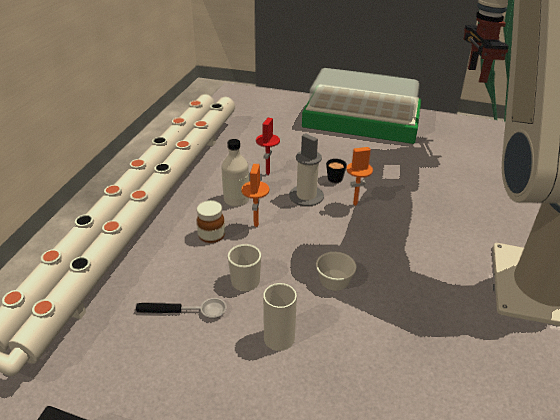

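Look-alikes: orange top (296,172)/side (256,185), orange top (370,270)/side (361,165) and red top (398,153)/side (268,135). I choose the dark-grey one in the white sleeve, top (366,212)/side (309,155). Among the vessels, the tall narrow beaker is at top (158,240)/side (280,315); the cup is at top (217,193) and the bowl at top (243,271). Next is a close crop of the probe and the beaker.

```bash
python3 - <<'E'
import cv2,numpy as np
t=cv2.imread("pics/top0.png");s=cv2.imread("pics/side0.png")
f=lambda i,x,y,w,h:cv2.resize(i[y:y+h,x:x+w],(400,300),interpolation=cv2.INTER_CUBIC)
a=np.hstack([f(t,326,180,80,60),f(s,260,130,100,75)])
b=np.hstack([f(t,120,210,80,60),f(s,220,275,120,90)])
out=np.vstack([a,b]);out=np.clip(out*1.7,0,255).astype('uint8');cv2.imwrite("pics/crop1.png",out)
E
cat > h.py <<'E'
import numpy as np,cv2
from workcell import ctrl
def K(n):
    p=ctrl.camera_params(n);f=210/np.tan(np.radians(p['vfov']/2));return p,f,np.array(p['R']),np.array(p['t'])
def ray(n,uv):
    p,f,R,t=K(n);d=(np.array(uv,float)-[p['cx'],p['cy']])/f
    u=d.copy()
    for _ in range(30):u=d/(1+p['k1']*(u@u))
    return -R.T@t,R.T@np.array([u[0],u[1],1])
def plane(n,uv,z):
    c,d=ray(n,uv);return c+d*(z-c[2])/d[2]
def tri(a,b):
    (c1,d1),(c2,d2)=ray('top',a),ray('side',b)
    s=np.linalg.lstsq(np.c_[d1,-d2],c2-c1,rcond=None)[0]
    p,q=c1+s[0]*d1,c2+s[1]*d2;return (p+q)/2,np.linalg.norm(p-q)
def proj(n,X):
    p,f,R,t=K(n);c=R@np.array(X)+t;u=c[:2]/c[2];return f*u*(1+p['k1']*(u@u))+[p['cx'],p['cy']]
E
```

```text
(no output)
```

View pics/crop1.png

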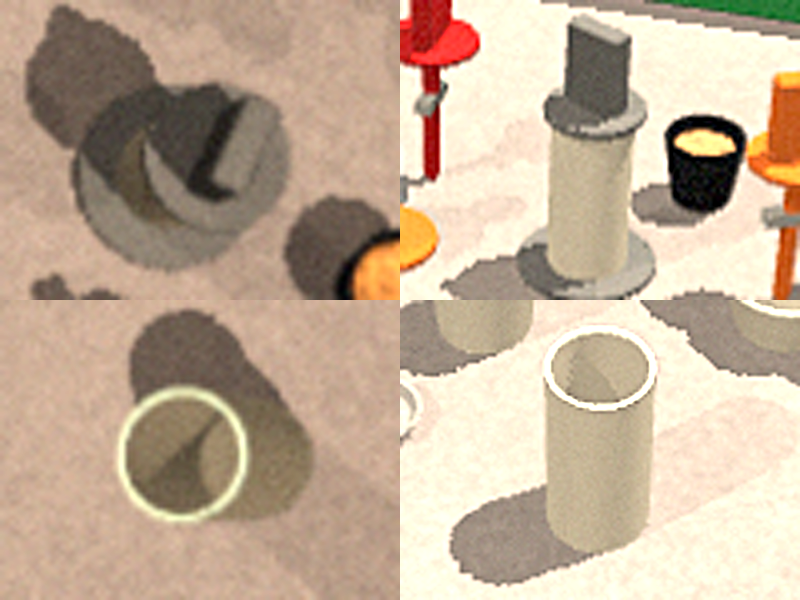

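The crop shows the grey probe in its sleeve: cap centre near top (369,212), paddle top face along roughly (375,200)-(369,217). The tall beaker's rim is at top (156.6,240.6) and side (280,296). I'll zoom once more to get the paddle corners, and fit the rims numerically.

Run:
```python
from h import *
t=cv2.imread("pics/top0.png");s=cv2.imread("pics/side0.png")
f=lambda i,x,y,w,h,k:cv2.resize(i[y:y+h,x:x+w],(w*k,h*k),interpolation=cv2.INTER_CUBIC)
out=np.hstack([f(t,350,190,40,50,10),f(s,290,130,40,50,10)]);out=np.clip(out*1.9,0,255).astype('uint8')
cv2.imwrite("pics/crop2.png",out)
def rim(im,box):
    x,y,w,h=box;g=im[y:y+h,x:x+w].min(2);m=(g>0.8*np.percentile(g,99.3)).astype('uint8')
    c=max(cv2.findContours(m,cv2.RETR_EXTERNAL,cv2.CHAIN_APPROX_NONE)[0],key=len)
    e=cv2.fitEllipse(c);return np.array(e[0])+[x,y],e[1],len(c)
a=rim(t,(138,222,37,37));b=rim(s,(258,278,46,35));print(a,b)
print(plane('top',a[0],120),plane('side',b[0],120),tri(a[0],b[0]))
print('scale top rim mm/px',np.linalg.norm(plane('top',a[0]+[1,0],120)-plane('top',a[0],120)))
for n,uv in(('top',(369.4,212)),):print(plane(n,uv,121))
```

```text
(array([155.59815025, 240.64646149]), (25.179651260375977, 25.920026779174805), 73) (array([279.55820274, 294.78534126]), (23.756282806396484, 31.635303497314453), 78)
[516.51422424 285.00747791 120.        ] [518.40576388 286.70924381 120.        ] (array([517.60114428, 285.57706723, 118.87022821]), np.float64(2.167492785923379))
scale top rim mm/px 2.1982841723461712
[ 572.41742996 -173.54420864  121.        ]
```

View pics/crop2.png

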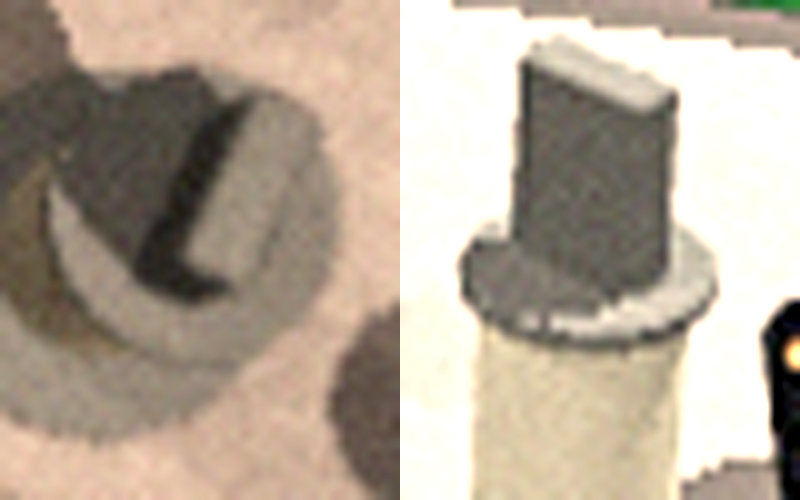

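The close crop confirms the grey probe. The paddle's top face has corners at top (375.5,199.7), (380.3,201.5), (368.5,215), (373.2,217.5) and side (302.2,136), (304.5,133.8), (315.7,141), (317.8,139).

Run:
```python
from h import *
g=lambda p,ox,oy:((np.array(p,float)+.5)/10-.5)+[ox,oy]
T=[g(p,350,190) for p in[(250,97),(185,250),(232,277),(305,113)]]
S=[g(p,290,130) for p in[(122,60),(257,110),(278,90),(145,38)]]
X=[];
for a,b in zip(T,S):
    p,e=tri(a,b);X.append(p);print(p.round(1),round(e,1),plane('top',a,176).round(1),plane('side',b,176).round(1))
X=np.array(X);print(X.mean(0))
for n,P in(('top',T),('side',S)):
    P=np.array([plane(n,a,176) for a in P]);l=(P[0]+P[3]-P[1]-P[2])/2;w=(P[0]+P[1]-P[2]-P[3])/2
    print(n,P.mean(0),'len',np.linalg.norm(l),'wid',np.linalg.norm(w),'yaw',np.arctan2(l[1],l[0]),np.arctan2(w[1],w[0])-np.pi/2)
# cap rim extremes: side left/right
for p in[(62,270),(317,270)]:print(plane('side',g(p,290,130),118))
for p in[(48,200),(340,200),(200,365)]:print(plane('top',g(p,350,190),118))
from scipy.spatial.transform import Rotation as Ro
o=ctrl.get_obs();M=Ro.from_rotvec(o['orientation']).as_matrix();print(M.round(3),o['ee_pos'])
```

```text
[ 595.  -173.8  173.6] 2.8 [ 593.4 -173.5  176. ] [ 595.5 -169.4  176. ]
[ 561.6 -160.1  173.3] 2.9 [ 562.8 -159.3  176. ] [ 559.2 -155.5  176. ]
[ 557.2 -169.   174.5] 0.3 [ 557.2 -168.6  176. ] [ 556.5 -166.4  176. ]
[ 591.8 -184.6  174.4] 3.2 [ 590.  -184.5  176. ] [ 592.8 -181.6  176. ]
[ 576.40243421 -171.86725086  173.93547053]
top [ 575.86213609 -171.48522799  176.        ] len 35.07278288895374 wid 11.094865702005164 yaw -0.4411945895276042 -0.4129116792943117
side [ 576.00382902 -168.25054451  176.        ] len 39.08530338354488 wid 11.828724697274472 yaw -0.3818323635876195 -0.22739186024055846
[ 607.21097702 -164.17942455  118.        ]
[ 547.16547545 -182.81694029  118.        ]
[ 578.34179099 -141.95413416  118.        ]
[ 577.53495015 -204.88139759  118.        ]
[ 542.59580846 -173.56966364  118.        ]
[[ 0.959  0.283 -0.   ]
 [ 0.283 -0.959  0.001]
 [ 0.    -0.001 -1.   ]] [ 176.6843105  -598.96984694  221.95980154]
```

```bash
cat > to.py <<'E'
# python3 to.py x y z phi : remaining shift/turn in tool axes (down-pointing tool x axis at world angle phi)
import sys
from h import *
from scipy.spatial.transform import Rotation as Ro
x,y,z,phi=map(float,sys.argv[1:5]);o=ctrl.get_obs()
R=Ro.from_rotvec(o['orientation']);c,s=np.cos(phi),np.sin(phi)
G=Ro.from_matrix(np.array([[c,s,0],[s,-c,0],[0,0,-1]]))
print('t',round(o['t'],2),'lin',R.inv().apply(np.array([x,y,z])-o['ee_pos']).round(1),'ang',(R.inv()*G).as_rotvec().round(3),'q',np.round(o['qpos'],2))
print('F',np.round(o['ft_force'],2),'M',np.round(o['moment'],3),'w',round(o['width'],1),'gf',round(o['grasp_force'],1),'pos',np.round(o['ee_pos'],1),'phi',round(np.arctan2(*R.as_matrix()[[1,0],0]),3))
E
python3 -m pendant '{"grip":[1,1,1,1,1,1,1,1,1,1,1,1],"linear":[[20,-12,0],[36,-21,0],[36,-21,0],[36,-21,0],[36,-21,0],[36,-21,0],[36,-21,0],[36,-21,0],[36,-21,0],[36,-21,0],[36,-21,0],[36,-21,0]],"angular":[[0,0,0],[0,0,0],[0,0,0],[0,0,0],[0,0,0],[0,0,0],[0,0,0],[0,0,0],[0,0,0],[0,0,0],[0,0,0],[0,0,0]]}'
python3 -m pendant '{"grip":[1,1,1,1,1,1,1],"linear":[[0,0,0],[0,0,0],[0,0,0],[0,0,0],[0,0,0],[0,0,0],[0,0,0]],"angular":[[0,0,0.12],[0,0,0.12],[0,0,0.12],[0,0,0.12],[0,0,0.12],[0,0,0.08],[0,0,0]]}'
python3 to.py 576.5 -172.5 200 -0.39
```

```text
t: 1.1
ee_pos: [507.9, -246.9, 222.5]
orientation: [-3.109, -0.449, 0.001]
ft_force: [0.4, -0.6, -0.2]
width: 88.3
grasp_force: 0.0
t: 1.68
ee_pos: [506.8, -248.6, 222.3]
orientation: [-3.08, 0.618, 0.001]
ft_force: [-0.2, -0.2, -0.1]
width: 88.1
grasp_force: 0.0
t 1.68 lin [ 35.  -97.1  22.3] ang [-0.     0.001 -0.006] q [-0.48  0.34  1.77 -0.    1.04  1.49]
F [-0.17 -0.24 -0.12] M [ 0.037 -0.018  0.026] w 88.1 gf 0.0 pos [ 506.8 -248.6  222.3] phi -0.396
```

```bash
python3 -m pendant '{"grip":[1,1,1,1,1],"linear":[[11,-32,0],[12,-33,0],[12,-32,0],[0,0,0],[0,0,0]],"angular":[[0,0,0],[0,0,0],[0,0,0],[0,0,0],[0,0,0]]}'
python3 to.py 576.5 -172.5 133 -0.39
python3 - <<'E'
from h import *
f=lambda i,x,y,w,h,k:cv2.resize(i[y:y+h,x:x+w],(w*k,h*k),interpolation=cv2.INTER_CUBIC)
t=ctrl.get_image('top')[:,:,::-1];s=ctrl.get_image('side')[:,:,::-1]
out=np.hstack([f(t,325,170,80,100,5),f(s,265,80,80,100,5)]);cv2.imwrite("pics/hover.png",np.clip(out*1.7,0,255).astype('uint8'))
E
```

```text
t: 2.1
ee_pos: [577.1, -171.4, 222.2]
orientation: [3.083, -0.606, -0.001]
ft_force: [-0.4, 0.1, -0.1]
width: 87.7
grasp_force: 0.0
t 2.1 lin [-0.1  1.2 89.2] ang [0.    0.001 0.002] q [-0.31  0.39  1.68 -0.    1.07  1.65]
F [-0.36  0.06 -0.09] M [ 0.035 -0.023 -0.013] w 87.7 gf 0.0 pos [ 577.1 -171.4  222.2] phi -0.388
```

View pics/hover.png

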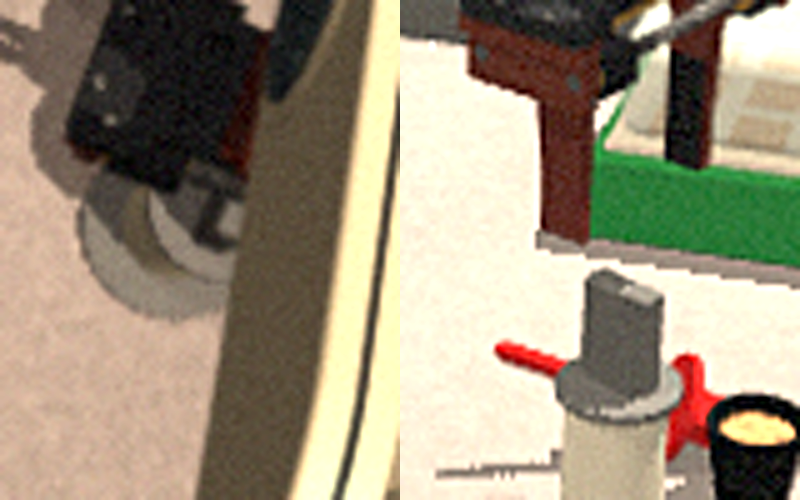

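The side crop shows the fingers over the grey paddle, and something bright red lying behind the sleeve at about side (290-322,150-165), where none was before. I'll look at the full view.

Run:
```python
from h import *
s=ctrl.get_image('side')[:,:,::-1];t=ctrl.get_image('top')[:,:,::-1]
f=lambda i,x,y,w,h:cv2.resize(i[y:y+h,x:x+w],(400,400))
cv2.imwrite("pics/full1.png",np.hstack([f(s,200,20,220,220),f(t,290,90,220,220)]))
```

```text
(no output)
```

View pics/full1.png

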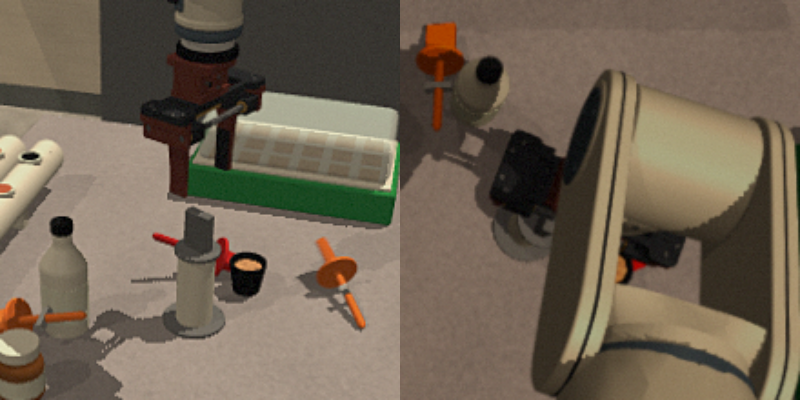

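All three orange and red decoys have toppled, including ones far from the arm's path. No contact force showed and they stand on bare 12 mm shafts, so they fell on their own. The sleeve, pot, bottle and jar are unmoved. I'll descend and grip.

```bash
python3 -m pendant '{"grip":[1,1,1,1,1,1],"linear":[[0,1,25],[0,0,25],[0,0,20],[0,0,12],[0,0,7],[0,0,0]],"angular":[[0,0,0],[0,0,0],[0,0,0],[0,0,0],[0,0,0],[0,0,0]]}'
python3 to.py 576.5 -172.5 133 -0.39
python3 -m pendant '{"grip":[0.3,0,-0.3,-0.5,-0.6,-0.65,-0.7,-0.8,-0.9,-1,-1,-1],"linear":[[0,0,0],[0,0,0],[0,0,0],[0,0,0],[0,0,0],[0,0,0],[0,0,0],[0,0,0],[0,0,0],[0,0,0],[0,0,0],[0,0,0]],"angular":[[0,0,0],[0,0,0],[0,0,0],[0,0,0],[0,0,0],[0,0,0],[0,0,0],[0,0,0],[0,0,0],[0,0,0],[0,0,0],[0,0,0]]}'
python3 to.py 576.5 -172.5 133 -0.39
```

```text
t: 2.8
ee_pos: [575.1, -173.9, 132.5]
orientation: [-3.081, 0.615, 0.004]
ft_force: [0.3, -0.4, -0.5]
width: 87.7
grasp_force: 0.0
t 2.8 lin [ 0.8 -1.8 -0.5] ang [ 0.     0.002 -0.004] q [-0.31  0.5   1.74 -0.    0.9   1.65]
F [ 0.33 -0.43 -0.51] M [ 0.034 -0.005 -0.013] w 87.7 gf 0.0 pos [ 575.1 -173.9  132.5] phi -0.394
t: 3.8
ee_pos: [576.1, -173.5, 133.6]
orientation: [-3.081, 0.614, 0.0]
ft_force: [0.0, -0.0, 0.3]
width: 15.9
grasp_force: 30.0
t 3.8 lin [-0.  -1.   0.6] ang [-0.     0.    -0.003] q [-0.31  0.5   1.74  0.    0.9   1.65]
F [ 0.04 -0.04  0.35] M [0.059 0.003 0.053] w 15.9 gf 30.0 pos [ 576.1 -173.5  133.6] phi -0.393
```

```bash
python3 -m pendant '{"grip":[-1,-1,-1,-1,-1],"linear":[[0,0,-2],[0,0,-2],[0,0,-2],[0,0,-2],[0,0,0]],"angular":[[0,0,0],[0,0,0],[0,0,0],[0,0,0],[0,0,0]]}'
python3 to.py 576.5 -172.5 141 -0.39
```

```text
t: 4.22
ee_pos: [575.8, -173.4, 141.6]
orientation: [-3.081, 0.614, 0.001]
ft_force: [-0.5, -0.2, -5.5]
width: 15.9
grasp_force: 30.0
t 4.22 lin [ 0.3 -1.1  0.6] ang [ 0.     0.001 -0.003] q [-0.31  0.49  1.74 -0.    0.91  1.65]
F [-0.54 -0.22 -5.51] M [ 0.032 -0.008 -0.015] w 15.9 gf 30.0 pos [ 575.8 -173.4  141.6] phi -0.393
```

```bash
cat > ok.py <<'E'
# exit 0 while still blocked and gently loaded
import sys
from h import *
from scipy.spatial.transform import Rotation as Ro
o=ctrl.get_obs();F=o['ft_force'];M=o['moment'];m=Ro.from_rotvec(o['orientation']).as_matrix()
print('phi %.3f'%np.arctan2(m[1,0],m[0,0]),'F',np.round(F,1),'M',np.round(M,3),'z %.1f'%o['ee_pos'][2])
sys.exit(not(-9<F[2]<-3.6 and abs(M[2])<.12 and np.hypot(F[0],F[1])<5))
E
python3 -m pendant '{"grip":[-1,-1,-1,-1],"linear":[[0,0,0],[0,0,0],[0,0,0],[0,0,0]],"angular":[[0,0,-0.05],[0,0,-0.05],[0,0,-0.05],[0,0,0]]}' >/dev/null; python3 ok.py &&
python3 -m pendant '{"grip":[-1,-1,-1],"linear":[[0,0,0],[0,0,0],[0,0,0]],"angular":[[0,0,-0.03],[0,0,-0.03],[0,0,0]]}' >/dev/null; python3 ok.py &&
python3 -m pendant '{"grip":[-1,-1,-1],"linear":[[0,0,0],[0,0,0],[0,0,0]],"angular":[[0,0,-0.03],[0,0,-0.03],[0,0,0]]}' >/dev/null; python3 ok.py &&
python3 -m pendant '{"grip":[-1,-1,-1],"linear":[[0,0,0],[0,0,0],[0,0,0]],"angular":[[0,0,-0.03],[0,0,-0.03],[0,0,0]]}' >/dev/null; python3 ok.py &&
python3 -m pendant '{"grip":[-1,-1,-1],"linear":[[0,0,0],[0,0,0],[0,0,0]],"angular":[[0,0,-0.03],[0,0,-0.03],[0,0,0]]}' >/dev/null; python3 ok.py
```

```text
phi -0.242 F [ 0.5  0.3 -5. ] M [ 0.044  0.049 -0.057] z 141.3
phi -0.184 F [-0.8  0.7 -5.3] M [ 0.078  0.01  -0.08 ] z 141.4
phi -0.124 F [ 0.2 -0.1 -6.1] M [0.041 0.058 0.068] z 141.5
phi -0.064 F [-0.4 -0.1 -6.5] M [ 0.041 -0.027  0.014] z 141.5
phi -0.004 F [ 0.2  0.4 -5.8] M [ 0.053 -0.007 -0.012] z 141.6
```

```bash
python3 -m pendant '{"grip":[-1,-1,-1],"linear":[[0,0,0],[0,0,0],[0,0,0]],"angular":[[0,0,-0.03],[0,0,-0.03],[0,0,0]]}' >/dev/null && python3 ok.py &&
python3 -m pendant '{"grip":[-1,-1,-1],"linear":[[0,0,0],[0,0,0],[0,0,0]],"angular":[[0,0,-0.03],[0,0,-0.03],[0,0,0]]}' >/dev/null && python3 ok.py &&
python3 -m pendant '{"grip":[-1,-1,-1],"linear":[[0,0,0],[0,0,0],[0,0,0]],"angular":[[0,0,-0.03],[0,0,-0.03],[0,0,0]]}' >/dev/null && python3 ok.py &&
python3 -m pendant '{"grip":[-1,-1,-1],"linear":[[0,0,0],[0,0,0],[0,0,0]],"angular":[[0,0,-0.03],[0,0,-0.03],[0,0,0]]}' >/dev/null && python3 ok.py &&
python3 -m pendant '{"grip":[-1,-1,-1],"linear":[[0,0,0],[0,0,0],[0,0,0]],"angular":[[0,0,-0.03],[0,0,-0.03],[0,0,0]]}' >/dev/null && python3 ok.py &&
python3 -m pendant '{"grip":[-1,-1,-1],"linear":[[0,0,0],[0,0,0],[0,0,0]],"angular":[[0,0,-0.03],[0,0,-0.03],[0,0,0]]}' >/dev/null && python3 ok.py &&
python3 -m pendant '{"grip":[-1,-1,-1],"linear":[[0,0,0],[0,0,0],[0,0,0]],"angular":[[0,0,-0.03],[0,0,-0.03],[0,0,0]]}' >/dev/null && python3 ok.py &&
python3 -m pendant '{"grip":[-1,-1,-1],"linear":[[0,0,0],[0,0,0],[0,0,0]],"angular":[[0,0,-0.03],[0,0,-0.03],[0,0,0]]}' >/dev/null && python3 ok.py &&
python3 -m pendant '{"grip":[-1,-1,-1],"linear":[[0,0,0],[0,0,0],[0,0,0]],"angular":[[0,0,-0.03],[0,0,-0.03],[0,0,0]]}' >/dev/null && python3 ok.py &&
python3 -m pendant '{"grip":[-1,-1,-1],"linear":[[0,0,0],[0,0,0],[0,0,0]],"angular":[[0,0,-0.03],[0,0,-0.03],[0,0,0]]}' >/dev/null && python3 ok.py
```

```text
phi 0.055 F [ 0.1 -1.  -5.1] M [ 0.043  0.006 -0.089] z 141.6
phi 0.115 F [ 1.1  0.1 -5.4] M [ 0.059 -0.004  0.027] z 141.6
phi 0.175 F [ 0.2  0.  -5.3] M [ 0.044  0.043 -0.037] z 141.6
phi 0.235 F [-0.6 -0.6 -5.5] M [0.017 0.052 0.045] z 141.7
phi 0.295 F [-1.9  1.2 -3.7] M [0.11  0.311 0.12 ] z 141.8
phi 0.355 F [-0.2 -0.7 -2. ] M [0.08  0.016 0.014] z 142.3
```

The force dropped from -5.5 to -2 N, close to the bare 1.5 N weight, at a turn of about 0.75 rad. The crossbar has sprung into the slot, so I'll draw up gently with checks.

```bash
cat > lo.py <<'E'
import sys
from h import *
o=ctrl.get_obs();F=o['ft_force'];print('F',np.round(F,1),'M',np.round(o['moment'],3),'pos',np.round(o['ee_pos'],1))
sys.exit(not(-3.5<F[2]<1 and np.hypot(F[0],F[1])<4))
E
python3 -m pendant '{"grip":[-1,-1],"linear":[[0,0,-1.5],[0,0,0]],"angular":[[0,0,0],[0,0,0]]}' >/dev/null && python3 lo.py &&
python3 -m pendant '{"grip":[-1,-1],"linear":[[0,0,-2],[0,0,0]],"angular":[[0,0,0],[0,0,0]]}' >/dev/null && python3 lo.py &&
python3 -m pendant '{"grip":[-1,-1],"linear":[[0,0,-2],[0,0,0]],"angular":[[0,0,0],[0,0,0]]}' >/dev/null && python3 lo.py &&
python3 -m pendant '{"grip":[-1,-1,-1],"linear":[[0,0,-2],[0,0,-2],[0,0,0]],"angular":[[0,0,0],[0,0,0],[0,0,0]]}' >/dev/null && python3 lo.py &&
python3 -m pendant '{"grip":[-1,-1,-1],"linear":[[0,0,-3],[0,0,-3],[0,0,0]],"angular":[[0,0,0],[0,0,0],[0,0,0]]}' >/dev/null && python3 lo.py &&
python3 -m pendant '{"grip":[-1,-1,-1],"linear":[[0,0,-4],[0,0,-4],[0,0,0]],"angular":[[0,0,0],[0,0,0],[0,0,0]]}' >/dev/null && python3 lo.py
```

```text
F [ 0.1  0.2 -2.2] M [ 0.007 -0.004  0.017] pos [ 576.6 -173.7  143.8]
F [ 0.4 -0.5 -1.2] M [ 0.011  0.006 -0.009] pos [ 576.4 -173.6  145.7]
F [ 0.2  0.  -1.4] M [ 0.024 -0.012  0.014] pos [ 576.3 -173.6  147.6]
F [-0.2  0.4 -1. ] M [-0.036 -0.029  0.022] pos [ 576.4 -173.6  151.6]
F [ 0.3  0.1 -1.3] M [-0.018 -0.028  0.046] pos [ 576.5 -173.7  157.9]
F [ 1.2  1.  -1.3] M [-0.045 -0.    -0.069] pos [ 576.7 -173.7  166.2]
```

```bash
python3 -m pendant '{"grip":[-1,-1,-1,-1,-1],"linear":[[0,0,-5],[0,0,-6],[0,0,-7],[0,0,-7],[0,0,0]],"angular":[[0,0,0],[0,0,0],[0,0,0],[0,0,0],[0,0,0]]}' >/dev/null && python3 lo.py &&
python3 -m pendant '{"grip":[-1,-1,-1,-1,-1],"linear":[[0,0,-7],[0,0,-7],[0,0,-7],[0,0,-7],[0,0,0]],"angular":[[0,0,0],[0,0,0],[0,0,0],[0,0,0],[0,0,0]]}' >/dev/null && python3 lo.py &&
python3 -m pendant '{"grip":[-1,-1,-1,-1,-1],"linear":[[0,0,-10],[0,0,-15],[0,0,-15],[0,0,-15],[0,0,0]],"angular":[[0,0,0],[0,0,0],[0,0,0],[0,0,0],[0,0,0]]}' >/dev/null && python3 lo.py
python3 to.py 517.5 285.8 274 0.355
```

```text
F [ 1.1  0.9 -1.9] M [-0.026 -0.033  0.01 ] pos [ 577.2 -173.8  192.2]
F [-0.1 -0.1 -2.4] M [-0.011 -0.042  0.013] pos [ 577.1 -173.8  220.1]
F [ 1.2 -0.8 -1.9] M [-0.012 -0.033 -0.014] pos [ 577.7 -174.   276.6]
t 9.55 lin [ 104.2 -451.9    1.6] ang [ 0.003 -0.004  0.002] q [-0.31  0.33  1.63  0.    1.17  0.9 ]
F [ 1.22 -0.81 -1.88] M [-0.012 -0.033 -0.014] w 15.8 gf 30.0 pos [ 577.7 -174.   276.6] phi 0.357
```

```bash
python3 -m pendant '{"grip":[-1,-1,-1,-1,-1,-1,-1,-1,-1,-1,-1,-1],"linear":[[3,-13,0],[5,-22,0],[6,-26,0],[6,-26,0],[6,-26,0],[6,-26,0],[6,-26,0],[6,-26,0],[6,-26,0],[6,-26,0],[6,-26,0],[6,-26,0]],"angular":[[0,0,0],[0,0,0],[0,0,0],[0,0,0],[0,0,0],[0,0,0],[0,0,0],[0,0,0],[0,0,0],[0,0,0],[0,0,0],[0,0,0]]}' >/dev/null
python3 -m pendant '{"grip":[-1,-1,-1,-1,-1,-1,-1,-1,-1,-1],"linear":[[6,-26,0],[6,-26,0],[6,-26,0],[6,-26,0],[6,-26,0],[4,-17,0],[2,-10,0],[0,0,0],[0,0,0],[0,0,0]],"angular":[[0,0,0],[0,0,0],[0,0,0],[0,0,0],[0,0,0],[0,0,0],[0,0,0],[0,0,0],[0,0,0],[0,0,0]]}' >/dev/null
python3 to.py 517.5 285.8 264 0.355
python3 - <<'E'
from h import *
f=lambda i,x,y,w,h:cv2.resize(i[y:y+h,x:x+w],(400,500),interpolation=cv2.INTER_CUBIC)
t=ctrl.get_image('top')[:,:,::-1];s=ctrl.get_image('side')[:,:,::-1]
cv2.imwrite("pics/b_t.png",t);cv2.imwrite("pics/b_s.png",s)
cv2.imwrite("pics/over.png",np.clip(np.hstack([f(t,110,180,100,125),f(s,210,150,160,200)])*1.5,0,255).astype('uint8'))
o=ctrl.get_obs();p=o['ee_pos']
for n in('tip',-123.6),('cap',-18.6):print(n[0],proj('side',p+[0,0,n[1]]),proj('top',p+[0,0,n[1]]))
E
```

```text
t 11.38 lin [2.1 0.4 8.7] ang [0.    0.001 0.001] q [ 0.49  0.32  1.66 -0.    1.16  1.7 ]
F [ 0.66 -0.04 -2.28] M [-0.01  -0.006  0.015] w 16.1 gf 30.0 pos [515.4 285.4 272.7] phi 0.356
tip [281.48701474 282.58407408] [151.27441971 240.7378192 ]
cap [282.39429593 235.36861925] [133.7143841  239.67817402]
```

View pics/over.png

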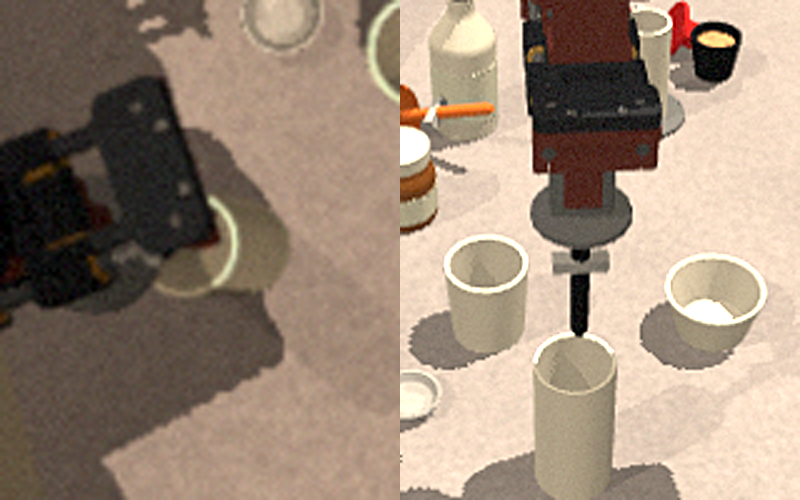

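The probe hangs upright with its tip at side (281.6,283), as projected, just above the beaker rim centre. The cup, bowl and scoop are undisturbed. A 2 mm shift, then lower.

```bash
cat > lo2.py <<'E'
import sys
from h import *
o=ctrl.get_obs();F=o['ft_force'];print('F',np.round(F,1),'M',np.round(o['moment'],3),'pos',np.round(o['ee_pos'],1))
sys.exit(not(F[2]<0.2 and np.hypot(F[0],F[1])<3))
E
python3 -m pendant '{"grip":[-1,-1,-1,-1,-1,-1],"linear":[[2,0.4,0],[0,0,8],[0,0,15],[0,0,15],[0,0,10],[0,0,0]],"angular":[[0,0,0],[0,0,0],[0,0,0],[0,0,0],[0,0,0],[0,0,0]]}' >/dev/null && python3 lo2.py &&
python3 -m pendant '{"grip":[-1,-1,-1,-1,-1,-1],"linear":[[0,0,8],[0,0,8],[0,0,8],[0,0,8],[0,0,8],[0,0,0]],"angular":[[0,0,0],[0,0,0],[0,0,0],[0,0,0],[0,0,0],[0,0,0]]}' >/dev/null && python3 lo2.py &&
python3 -m pendant '{"grip":[-1,-1,-1,-1,-1,-1],"linear":[[0,0,8],[0,0,8],[0,0,8],[0,0,6],[0,0,5],[0,0,0]],"angular":[[0,0,0],[0,0,0],[0,0,0],[0,0,0],[0,0,0],[0,0,0]]}' >/dev/null && python3 lo2.py
```

```text
F [-1.1  0.4 -2.3] M [-0.022  0.026  0.022] pos [516.5 285.6 222.5]
F [ 0.1 -0.1 -1.8] M [-0.064  0.011  0.081] pos [516.7 286.2 183.3]
F [ 1.2 -0.8 -1.1] M [-0.006 -0.033 -0.068] pos [517.1 286.3 148.8]
```

```bash
python3 -m pendant '{"grip":[-1,-1,-1,-1],"linear":[[0,0,3],[0,0,3],[0,0,1.5],[0,0,0]],"angular":[[0,0,0],[0,0,0],[0,0,0],[0,0,0]]}' >/dev/null && python3 lo2.py &&
python3 -m pendant '{"grip":[-1,-1],"linear":[[0,0,1],[0,0,0]],"angular":[[0,0,0],[0,0,0]]}' >/dev/null && python3 lo2.py &&
python3 -m pendant '{"grip":[-1,-1],"linear":[[0,0,0.7],[0,0,0]],"angular":[[0,0,0],[0,0,0]]}' >/dev/null && python3 lo2.py &&
python3 -m pendant '{"grip":[-1,-1],"linear":[[0,0,0.7],[0,0,0]],"angular":[[0,0,0],[0,0,0]]}' >/dev/null && python3 lo2.py &&
python3 -m pendant '{"grip":[-1,-1],"linear":[[0,0,0.7],[0,0,0]],"angular":[[0,0,0],[0,0,0]]}' >/dev/null && python3 lo2.py &&
python3 -m pendant '{"grip":[-1,-1],"linear":[[0,0,0.7],[0,0,0]],"angular":[[0,0,0],[0,0,0]]}' >/dev/null && python3 lo2.py
```

```text
F [-0.2 -0.6 -1.2] M [-0.076  0.011  0.035] pos [517.6 286.6 142.5]
F [-0.3 -0.5 -1.6] M [-0.007  0.065  0.024] pos [517.7 286.7 141.7]
F [-0.6 -0.1 -2. ] M [-0.055 -0.027  0.004] pos [517.8 286.7 141. ]
F [-0.3 -0.4 -2. ] M [0.019 0.029 0.009] pos [517.7 286.7 140.2]
F [ 0.2  0.5 -2. ] M [ 0.009  0.019 -0.007] pos [517.7 286.6 139.5]
F [-0.2  0.3 -1.3] M [-0.031 -0.04  -0.035] pos [517.7 286.6 138.8]
```

```bash
python3 -m pendant '{"grip":[-1,-1],"linear":[[0,0,0.5],[0,0,0]],"angular":[[0,0,0],[0,0,0]]}' >/dev/null && python3 lo2.py &&
python3 -m pendant '{"grip":[-1,-1],"linear":[[0,0,0.5],[0,0,0]],"angular":[[0,0,0],[0,0,0]]}' >/dev/null && python3 lo2.py &&
python3 -m pendant '{"grip":[-1,-1],"linear":[[0,0,0.5],[0,0,0]],"angular":[[0,0,0],[0,0,0]]}' >/dev/null && python3 lo2.py &&
python3 -m pendant '{"grip":[-1,-1],"linear":[[0,0,0.5],[0,0,0]],"angular":[[0,0,0],[0,0,0]]}' >/dev/null && python3 lo2.py &&
python3 -m pendant '{"grip":[-1,-1],"linear":[[0,0,0.5],[0,0,0]],"angular":[[0,0,0],[0,0,0]]}' >/dev/null && python3 lo2.py
```

```text
F [-1.3 -0.8  1.1] M [-0.095  0.22   0.025] pos [517.7 286.7 138.6]
```

The cap touched the rim at exactly the expected height (138.6 mm). Releasing slowly.

```bash
python3 -m pendant '{"grip":[-0.62,-0.55,-0.45,-0.3,0,0.3,0.3,0.3],"linear":[[0,0,0],[0,0,0],[0,0,0],[0,0,0],[0,0,0],[0,0,0],[0,0,0],[0,0,0]],"angular":[[0,0,0],[0,0,0],[0,0,0],[0,0,0],[0,0,0],[0,0,0],[0,0,0],[0,0,0]]}'
python3 -m pendant '{"grip":[0.3,0.3,0.3,0.3,0.3,0.3,0.3,0.3,0.3,0.3,0.3,0.3],"linear":[[0,0,-4],[0,0,-8],[0,0,-12],[0,0,-15],[0,0,-20],[0,0,-20],[0,0,-20],[0,0,-20],[0,0,-20],[0,0,-10],[0,0,0],[0,0,0]],"angular":[[0,0,0],[0,0,0],[0,0,0],[0,0,0],[0,0,0],[0,0,0],[0,0,0],[0,0,0],[0,0,0],[0,0,0],[0,0,0],[0,0,0]]}'
python3 - <<'E'
from h import *
f=lambda i,x,y,w,h:cv2.resize(i[y:y+h,x:x+w],(400,500),interpolation=cv2.INTER_CUBIC)
t=ctrl.get_image('top')[:,:,::-1];s=ctrl.get_image('side')[:,:,::-1]
cv2.imwrite("pics/end.png",np.clip(np.hstack([f(t,110,130,144,180),f(s,190,100,200,250)])*1.5,0,255).astype('uint8'))
E
```

```text
t: 14.98
ee_pos: [517.7, 286.7, 138.4]
orientation: [3.092, 0.558, -0.0]
ft_force: [-0.4, -1.3, 0.1]
width: 53.8
grasp_force: 0.0
t: 15.98
ee_pos: [517.8, 286.7, 288.0]
orientation: [-3.091, -0.557, -0.002]
ft_force: [-0.4, -0.3, 0.6]
width: 57.2
grasp_force: 0.0
```

View pics/end.png

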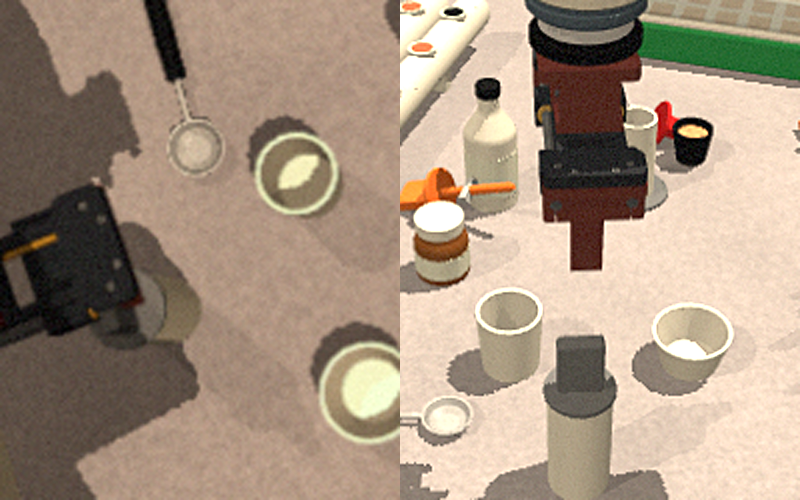

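The probe hangs upright with its cap on the beaker's rim, side crop (580,385), and the gripper is clear above it. The cup, bowl, scoop, jar, bottle and pot are in place, so I'm handing in.

```bash
python3 -c "
from workcell import ctrl
print(ctrl.close_job())"
```

```text
the job is handed in; nothing more can be done
None
```

I unlocked the probe with a light pull (about 4 N) and a 0.75 rad anticlockwise turn; it now hangs upright in the tall beaker, cap on the rim, and the job is handed in — the three orange and red look-alikes toppled early on, apparently by themselves, as the arm registered no contact.

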